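Pump up the watch pressure tester

TASK

A watch is sealed in the bench pressure tester. Charge the tester: push the black palm knob of its hand pump down and let it spring back up, again and again, until the pressure indicator pin in the middle of the chamber lid pops fully out, and leave the knob up. Do not touch the pin itself, and leave the loose things on the bench where they are.

Things in the scene. Friction and masses are not known exactly. Their poses are not given: they have to be found in the camera images.
- tester: Watch pressure tester fixed to the bench: grey cast base, 160 mm along its x, 270 along its y, 47 high. Origin: centre of the underside; y points from pump to chamber. Pump: upright barrel 38 mm wide with a 46 mm collar (top 130 mm up) at y = -75 mm. Chamber: y = +65 mm. A steel bleed screw, already closed, sticks out 33 mm from the middle of the front (-x) face; leave it be.
- knob_top (a point): Centre of the top of the pump's black mushroom-shaped palm knob, 56 mm in diameter and 22 mm thick, flat within 20 mm of the middle, facing up. It stands 186 mm above the bench with the plunger up, and moves straight down and up with the plunger.
- pump_plunger (a joint): Plunger stroke in m: 0 = fully up (rest), 0.030 = fully down on a hard stop. A spring returns it: pushing takes about 5 N at the top, 13 N at the bottom. Only the down stroke pumps: a full 30 mm stroke raises the pin by 1.7 to 2.5 mm, a 24 mm one by 1.1 to 1.7 mm, an 18 mm one by about 0.8 mm, one under 12 mm hardly at all; the return stroke loses nothing.
- indicator_pin (a joint): Rise of the indicator pin in m: 0 = right in, 0.024 = fully out (its stop). It stands at about 2 to 8 mm at the start (some charge is left), creeps up with each down stroke and stays; at about 15 to 17 mm it lets go and pops to 24 mm by itself, within half a second. From the start this takes 4 to 8 full strokes. Pumping on after that does nothing more.
- pin_top (a point): Centre of the top of the indicator pin: steel, 9 mm thick, with a 15 mm cap and two dark rings, upright in a brass gland in the middle of the chamber's dark round lid (108 mm wide, top 146 mm above the bench, four nuts up to 156 mm), 140 mm from the pump's axis. Its top is 163 mm above the bench when right in, 187 mm when fully out. Not to be touched.
- loupe_mid (a point): Bystander: middle (half-way up) of a black eye loupe, 38 mm in diameter and 34 mm high, standing loose on the bench.
- holder_mid (a point): Bystander: middle of a steel and brass movement holder, 50 mm long and 18 mm high, loose on the bench.
- pot_mid (a point): Bystander: middle of a small amber glass oil pot with a steel cap, 34 mm in diameter and 40 mm high, loose on the bench.
- screwdriver_grip (a point): Bystander: middle of the handle of a slim steel screwdriver, 105 mm long, handle 11 mm thick, lying loose on the bench behind the tester.

How it is judged:
By the outcome, as a careful person would: the job done as asked, in the order asked, and still so for the second after the job is handed in, with the robot touching nothing.
It also fails if it takes over 51 s, if anything falls off the work surface, if the arm or the gripper's body presses on something with over 40 N, if the wrist force passes 120 N, or if a joint passes its speed limit or range.

ROBOT

A 6-joint arm with a two-finger parallel gripper is mounted at the origin on the work surface. World frame = base frame: x ahead of the robot, y to its left, z up, the work surface at z = 0. Lengths are in mm, angles in rad, forces in N, time in s.
With the tool pointing down it reaches from about 300 to 775 mm from the base axis. Payload 14.6 kg.
Tool frame: the origin (TCP) lies between the finger pads; the fingertips stand 8 mm ahead of it and the grasp point (between the pads) lies 11 mm behind it; z points along the fingers, y is the direction in which the jaws open and shut (so a half turn about z gives the same grasp; the last joint's range is limited). The gripper opens to 94 mm and grips with 3 to 60 N. Pads are 16 mm wide; open, the fingers measure 119 mm over their backs; the gripper's body (75 mm by 177 mm) begins 78 mm behind the grasp point.
Start: joints at [1.042, 0.3, 1.521, -0, 1.321, -0.067], TCP at [245.054, 492.38, 213.446] pointing down, gripper open.
Joint ranges: [-3.03, 3.03], [-0.79, 2.21], [0.23, 2.52], [-1.04, 4.18], [0, 3.07], [-2.55, 2.55]. Speed limits (rad/s): [2.22, 2.22, 2.57, 3.14, 3.14, 3.14].

INTERFACE

Orientations are given as [roll, pitch, yaw] about the fixed x, y, z axes, in that order (R = Rz(yaw) Ry(pitch) Rx(roll)).
In Python, from cell import manip gives the robot as it stands. The module is installed in compiled form; this text tells all that it offers.
- The arm moves only by the tool send_rows, never from a script. Its argument "series" is a list that holds one entry, the list of rows, each a list of 5 numbers: the opening, from 0 (shut) to 1 (fully open), then the shift along the tool's x, y, z in mm, then the turn about the tool's z in degrees. In form: [[[gripper, dx, dy, dz, roll], ...]]. A call has 1 to 10 rows; each row is the pose to reach, as a shift and turn from the pose commanded when the call began, along the tool's axes at that moment; what a row does not reach only later rows make up. A row lasts 1/10 s, in which the tool goes at most 50 mm and 8.59 degrees, less where a joint would pass 70% of its speed; a pose out of reach is approached as far as the arm can. A call with a gripper value outside its range is refused whole. The fingers move at their own pace and stop on an object; "newtons" is the grip in N (left out, the last holds). Time passes only in rows, so rows that repeat a pose let the fingers close. It gives the time, the measured TCP pose, the force and the opening at its end, in the units of the state.
- manip.read_state(): the state, without advancing time (a new reading comes with each control period).
- manip.camera(name): name is "scene" or "top" or "wrist"; returns a dict with "img" (480x640x3 uint8, red, green, blue), "vfov" (degrees; the focal length in pixels is half the picture's height over the tangent of half this angle, whatever the lens; pixels are square), "cx", "cy" (the principal point, pixels), "pose" (4x4, takes a point from camera to world coordinates); the wrist camera has in their place "T_tool_cam" (4x4, takes a point from camera to tool coordinates, whose origin is the TCP and whose axes are the flange's). Camera axes: x right, y down, z forward; pixel columns grow to the right and rows downward; lengths in mm; the calibration is good to about 2 mm. A picture is of the moment at which its call begins: read the wrist's pose just before it. There is no depth.
- manip.sign_off(): hands the job in, once; it reports no verdict.
Trained networks look in a picture, given as the dict that the camera call returned (one of the last four; its "shot" number tells which), for a name from the list of things; names that differ only in an ending like _2 or _b are one class to them, and where a whole thing is asked for, a point or a joint stands for the part that bears it (a point fixed in the world has none). Each returns a list of dicts, best first, with "conf" (0 to 1); they miss things now and then, are a little off and sometimes report something else, mostly with a low value. They report only what shows in the picture. A call takes as long as a camera call.
- manip.find_in(target, picture): "rect" ([left, top, width, height] in pixels, round what is visible of it).
- manip.silhouettes(target, picture): "pixels" (480x640 bool, what is visible of it) and "rect" ([left, top, width, height] in pixels, round what is visible of it).
The state is a dict: "clock": time; "joints": joint angles; "qd": joint speeds; "effort": joint torques, N m; "eef_pos": TCP position; "eef_rot": TCP orientation; "wrist_force": force on the tool from outside, world axes, zero at the start; "moment": the same for the moment, N m; "finger_gap": finger opening in mm.
Only numpy, scipy, OpenCV 4.12 (cv2) and the standard library are available. Lean on these libraries where they do the work, as an engineer would, in place of code of your own. Each camera call takes 0.05 s, during which the arm holds its last target. There are 200 camera calls.

## Working session

There is one attempt and no reset: what is moved stays moved. The work goes in short steps, Python scripts to look and compute and a tool call to move; the robot and the scene stay as the last step left them, time stands still between calls to the robot, and variables do not carry over. Pictures are saved under pics/ and viewed, about 8 in all and at most 12, crops included, and the job is handed in when it is done.

Besides the shell and the picture viewer there is one more tool, called after ">>>" by a JSON object that holds its "op" and its "data", one argument or row to a line. send_rows: Moves the arm, as the interface text tells. Its arguments: {"type":"object","properties":{"series":{"type":"array"},"newtons":{"type":"number"}},"required":["series"]}

```bash
mkdir -p pics; cat > h.py <<'E'
from cell import manip
import numpy as np, cv2
def ray(c,u,v,P=None):
    f=240/np.tan(np.radians(c["vfov"])/2); P=c["pose"] if P is None else P
    d=P[:3,:3]@np.array([(u-c["cx"])/f,(v-c["cy"])/f,1]); return P[:3,3],d
def atz(c,u,v,z,P=None):
    o,d=ray(c,u,v,P); return o+d*(z-o[2])/d[2]
def proj(c,p):
    f=240/np.tan(np.radians(c["vfov"])/2); q=np.linalg.inv(c["pose"])@np.append(p,1); return q[0]/q[2]*f+c["cx"],q[1]/q[2]*f+c["cy"]
E
python3 - <<'E'
from h import *
s=manip.read_state(); print(s)
for n in("scene","top"):
    c=manip.camera(n); cv2.imwrite(f"pics/{n}0.png",c["img"][:,:,::-1]); print(n,c["vfov"],c["cx"],c["cy"],c["pose"].round(3).tolist())
    for t,z in(("tester",60),("knob_top",186),("pin_top",165),("loupe_mid",17),("holder_mid",9),("pot_mid",20),("screwdriver_grip",6)):
        for r in manip.find_in(t,c)[:2]:
            x,y,w,h=r["rect"]; print(t,r["conf"],r["rect"],atz(c,x+w/2,y+h/2,z).round(0))
E
```

```text
{'clock': 0.0, 'joints': array([ 1.04237062e+00,  3.00478986e-01,  1.52160008e+00,  3.24198520e-05,
        1.32071263e+00, -6.66001201e-02]), 'qd': array([-0.00032679,  0.00012405, -0.00018046, -0.00075454, -0.00142211,
       -0.00068723]), 'effort': array([-3.08123317e-04, -5.31819284e+01, -3.52724111e+01,  7.07415864e-02,
        2.44884094e-02, -6.26700739e-05]), 'eef_pos': array([244.93234294, 492.15564514, 212.87396854]), 'eef_rot': array([-3.14039836e+00, -1.11129123e-04,  2.67975896e+00]), 'wrist_force': array([ 0.49402019, -0.1437577 ,  0.59972525]), 'moment': array([-0.00813245, -0.07573514, -0.00013709]), 'finger_gap': 93.82201887251455}
scene 51.94697674779414 320.9086292138238 233.04488925196418 [[0.832, 0.357, -0.424, 849.721], [0.554, -0.552, 0.623, -398.093], [-0.011, -0.754, -0.657, 605.405], [0.0, 0.0, 0.0, 1.0]]
tester 0.74 [258.4, 258.7, 33.4, 20.0] [485.  10.  60.]
tester 0.61 [260.4, 204.3, 145.0, 207.2] [603.  -8.  60.]
knob_top 0.75 [307.8, 259.4, 49.5, 46.9] [639. -66. 186.]
pin_top 0.59 [347.7, 212.9, 9.8, 6.5] [583.  74. 165.]
loupe_mid 0.92 [223.2, 333.2,
[... 358 characters left out ...]
08465645 314.93942351406554 240.67840847374515 [[-0.014, -0.986, 0.163, 445.676], [-0.999, 0.02, 0.034, 41.069], [-0.037, -0.163, -0.986, 925.606], [0.0, 0.0, 0.0, 1.0]]
knob_top 0.71 [368.3, 189.6, 35.3, 29.0] [628. -53. 186.]
pin_top 0.36 [303.9, 233.7, 9.0, 6.8] [578.  79. 165.]
loupe_mid 0.71 [398.2, 273.5, 16.6, 20.5] [ 505. -109.   17.]
loupe_mid 0.17 [307.5, 231.9, 6.2, 9.8] [605.  82.  17.]
holder_mid 0.75 [315.6, 301.7, 18.9, 22.2] [450.  55.   9.]
holder_mid 0.27 [303.6, 231.8, 14.2, 6.9] [609.  82.   9.]
pot_mid 0.55 [357.9, 300.5, 16.8, 17.5] [456. -27.  20.]
pot_mid 0.52 [315.8, 302.6, 17.5, 22.1] [449.  56.  20.]
screwdriver_grip 0.76 [328.1, 164.9, 33.2, 14.3] [744.   8.   6.]
```

View pics/scene0.png

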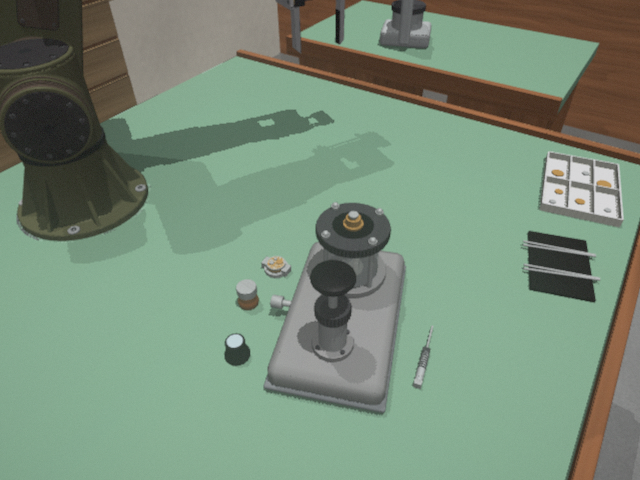

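View pics/top0.png

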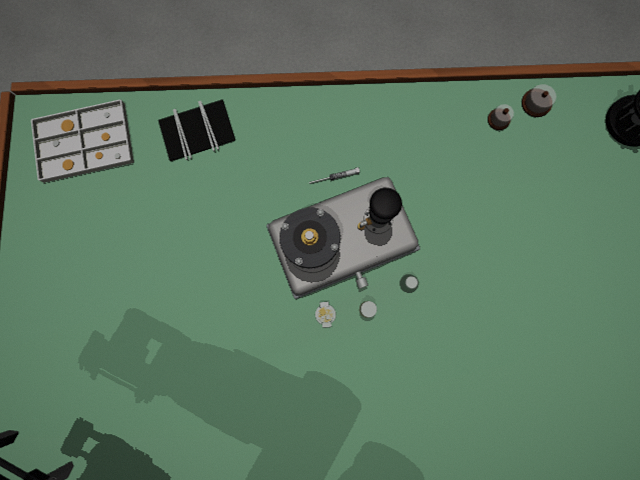

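The scene view shows the knob at about (333,278) and the pin at (353,218). In the top view the knob is at (385,205) and the pin at (310,237). The loose things stand well clear of the pump on the bench.

```bash
python3 - <<'E'
from h import *
s=manip.read_state(); R=np.array
from scipy.spatial.transform import Rotation as Ro
T=Ro.from_euler("xyz",s["eef_rot"]).as_matrix()
P=[]
for n in("scene","top"):
    c=manip.camera(n)
    for t,z in(("knob_top",178),("pin_top",167)):
        r=manip.silhouettes(t,c)
        if r:
            m=r[0]["pixels"]; v,u=np.nonzero(m); print(n,t,r[0]["conf"],r[0]["rect"],m.sum(),u.mean(),v.mean(),atz(c,u.mean(),v.mean(),z).round(1))
            if t=="knob_top": P.append(atz(c,u.mean(),v.mean(),z))
print(P, T.T@(np.mean(P,0)-s["eef_pos"]))
E
```

```text
scene knob_top 0.93 [308.4, 259.7, 47.4, 45.8] 1431 332.06848357791756 280.4996505939902 [632.7 -57.1 178. ]
scene pin_top 0.46 [349.4, 209.7, 6.9, 10.2] 67 352.8059701492537 215.1044776119403 [583.4  74.1 167. ]
top knob_top 0.58 [366.4, 186.9, 32.3, 28.3] 789 384.871989860583 202.76425855513307 [632.4 -52.4 178. ]
top pin_top 0.46 [315.0, 304.1, 19.5, 21.3] 339 324.28613569321533 313.8053097345133 [448.   53.7 167. ]
[array([632.74367883, -57.07417845, 178.        ]), array([632.35511329, -52.44987885, 178.        ])] [-590.66928907 -317.1739664    35.47834471]
```

>>> {"op": "send_rows", "data": {
  "series": [
    [[0,0,0,-45,0],[0,0,0,-90,0],[0,-45,-24,-90,0],[0,-90,-48,-90,0],[0,-130,-70,-90,0],[0,-170,-92,-90,0],[0,-210,-114,-90,0],[0,-250,-136,-90,0],[0,-290,-157,-90,0],[0,-330,-179,-90,0]]
  ]
}}

```text
clock: 2.1
eef_pos: [461.5, 183.4, 303.7]
eef_rot: [3.141, 0.0, 2.68]
wrist_force: [0.3, 0.1, -0.1]
finger_gap: 17.5
```

>>> {"op": "send_rows", "data": {
  "series": [
    [[0,-40,-21,0,0],[0,-80,-43,0,0],[0,-120,-64,0,0],[0,-160,-85,0,0],[0,-200,-106,0,0],[0,-240,-128,0,0],[0,-260,-138,0,0],[0,-260,-138,30,0]]
  ]
}}

```text
clock: 2.9
eef_pos: [634.0, -57.2, 275.6]
eef_rot: [3.14, 0.005, 2.677]
wrist_force: [1.7, 0.9, -0.2]
finger_gap: 0.8
```

```bash
python3 - <<'E'
from h import *
from scipy.spatial.transform import Rotation as Ro
s=manip.read_state(); T=np.eye(4); T[:3,:3]=Ro.from_euler("xyz",s["eef_rot"]).as_matrix(); T[:3,3]=s["eef_pos"]
c=manip.camera("wrist"); P=T@c["T_tool_cam"]; cv2.imwrite("pics/w0.png",c["img"][:,:,::-1])
print(s["eef_pos"],s["finger_gap"],P.round(2).tolist())
for t,z in(("knob_top",180),("pin_top",167)):
    for r in manip.silhouettes(t,c)[:2]:
        v,u=np.nonzero(r["pixels"]); print(t,r["conf"],r["rect"],u.mean(),v.mean(),atz(c,u.mean(),v.mean(),z,P).round(1))
c=manip.camera("scene");cv2.imwrite("pics/s1.png",cv2.resize(c["img"][150:330,230:470,::-1],None,fx=3,fy=3))
E
```

```text
[634.02124996 -57.15889711 275.57511444] 0.7793325685927737 [[0.45, 0.86, 0.23, 569.21], [0.89, -0.43, -0.11, -25.17], [0.0, 0.26, -0.97, 447.22], [0.0, 0.0, 0.0, 1.0]]
knob_top 0.78 [282.9, 205.1, 73.4, 72.4] 317.4976754997675 239.52882380288239 [632.4 -52.5 180. ]
pin_top 0.74 [445.8, 86.6, 18.2, 21.7] 452.0918918918919 94.34324324324324 [583.6  77.7 167. ]
```

View pics/w0.png

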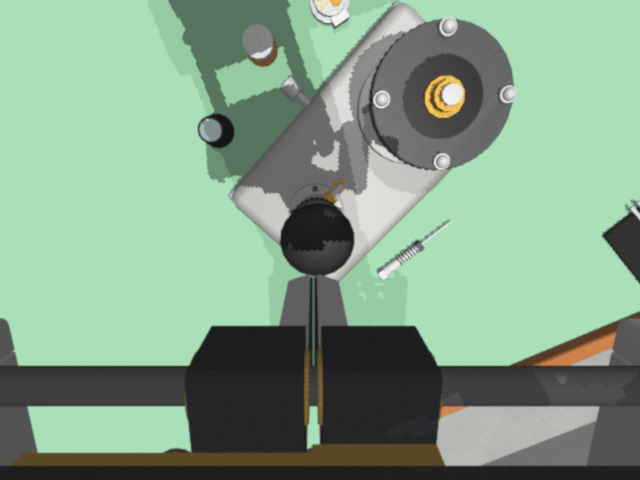

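View pics/s1.png

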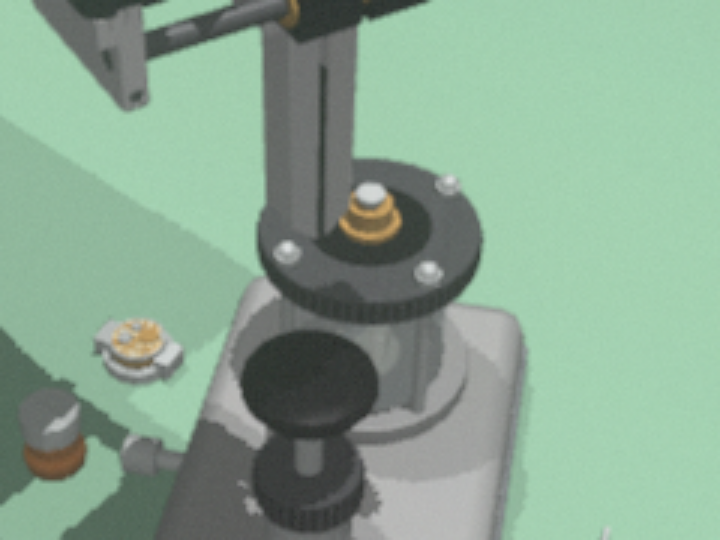

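The wrist view has the knob at (317,240), in line with the shut fingers, and the pin at (452,94). The scene crop shows a clear path down, with the pin at (370,195). I'll start with a first stroke.

>>> {"op": "send_rows", "data": {
  "series": [
    [[0,0,0,35,0],[0,0,0,65,0],[0,0,0,75,0],[0,0,0,85,0],[0,0,0,92,0],[0,0,0,99,0],[0,0,0,104,0],[0,0,0,106,0],[0,0,0,106,0]]
  ],
  "newtons": 20
}}

```text
clock: 4.0
eef_pos: [632.4, -53.9, 170.3]
eef_rot: [3.141, 0.002, 2.68]
wrist_force: [-8.2, 2.3, 9.8]
finger_gap: 0.5
```

>>> {"op": "send_rows", "data": {
  "series": [
    [[0,0,0,5,0],[0,0,0,5,0],[0,0,0,6,0],[0,0,0,6,0]]
  ]
}}

```text
clock: 4.4
eef_pos: [632.6, -54.0, 164.7]
eef_rot: [3.14, 0.003, 2.68]
wrist_force: [-7.9, 2.5, 11.8]
finger_gap: 0.6
```

>>> {"op": "send_rows", "data": {
  "series": [
    [[0,0,0,-12,0],[0,0,0,-25,0],[0,0,0,-37,0],[0,0,0,-37,0],[0,0,0,-27,0],[0,0,0,-17,0],[0,0,0,-7,0],[0,0,0,1,0],[0,0,0,2,0],[0,0,0,2,0]]
  ]
}}

```text
clock: 5.4
eef_pos: [633.2, -54.4, 163.9]
eef_rot: [3.14, 0.006, 2.68]
wrist_force: [-11.5, 1.8, 43.1]
finger_gap: 0.5
```

```bash
cat > look.py <<'E'
from h import *
import sys
c=manip.camera("scene");cv2.imwrite(f"pics/{sys.argv[1]}.png",cv2.resize(c["img"][150:330,230:470,::-1],None,fx=3,fy=3))
print(manip.read_state()["wrist_force"],[(r["rect"],r["conf"]) for r in manip.find_in("pin_top",c)[:2]])
E
python3 look.py s2
```

```text
[-9.82876605  1.93013595 41.64174038] []
```

View pics/s2.png

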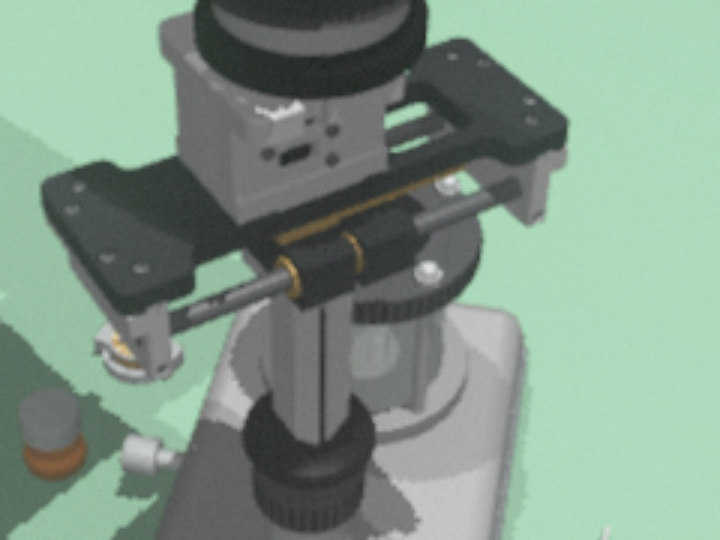

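The knob is fully down on its stop, at 43 N, and the gripper is clear of the chamber. The pin is hidden from this view. I'll stop a little shallower on the next strokes.

>>> {"op": "send_rows", "data": {
  "series": [
    [[0,0,0,-14,0],[0,0,0,-27,0],[0,0,0,-39,0],[0,0,0,-39,0],[0,0,0,-29,0],[0,0,0,-19,0],[0,0,0,-9,0],[0,0,0,-1,0],[0,0,0,-1,0],[0,0,0,-1,0]]
  ]
}}

```text
clock: 6.5
eef_pos: [632.5, -54.4, 163.9]
eef_rot: [3.14, 0.004, 2.68]
wrist_force: [-14.4, 1.1, 41.2]
finger_gap: 0.6
```

>>> {"op": "send_rows", "data": {
  "series": [
    [[0,0,0,-13,0],[0,0,0,-26,0],[0,0,0,-38,0],[0,0,0,-38,0],[0,0,0,-28,0],[0,0,0,-18,0],[0,0,0,-8,0],[0,0,0,0,0],[0,0,0,0,0],[0,0,0,0,0]]
  ]
}}

```text
clock: 7.5
eef_pos: [632.4, -54.4, 163.9]
eef_rot: [3.141, 0.004, 2.68]
wrist_force: [-14.8, 1.9, 42.9]
finger_gap: 0.7
```

```bash
python3 - <<'E'
from h import *
c=manip.camera("wrist");cv2.imwrite("pics/w1.png",c["img"][:,:,::-1])
E
```

```text
(no output)
```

View pics/w1.png

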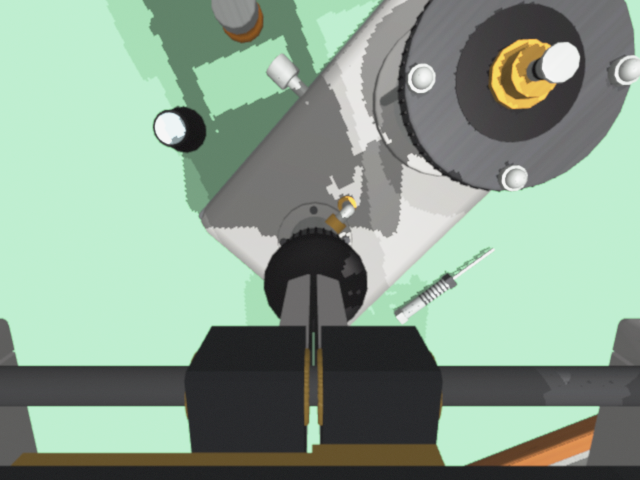

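The pin has risen: its cap is at (560,62), clear of the gland at (520,75). The knob is held down and nothing has been disturbed. I'll do four more strokes.

>>> {"op": "send_rows", "data": {
  "series": [
    [[0,0,0,-14,0],[0,0,0,-27,0],[0,0,0,-39,0],[0,0,0,-39,0],[0,0,0,-29,0],[0,0,0,-19,0],[0,0,0,-9,0],[0,0,0,-1,0],[0,0,0,-1,0],[0,0,0,-1,0]]
  ]
}}

```text
clock: 8.55
eef_pos: [632.3, -54.4, 163.9]
eef_rot: [3.141, 0.003, 2.68]
wrist_force: [-10.8, 0.9, 36.8]
finger_gap: 0.5
```

>>> {"op": "send_rows", "data": {
  "series": [
    [[0,0,0,-13,0],[0,0,0,-26,0],[0,0,0,-38,0],[0,0,0,-38,0],[0,0,0,-28,0],[0,0,0,-18,0],[0,0,0,-8,0],[0,0,0,0,0],[0,0,0,0,0],[0,0,0,0,0]]
  ]
}}

```text
clock: 9.55
eef_pos: [632.3, -54.3, 164.0]
eef_rot: [3.141, 0.003, 2.68]
wrist_force: [-11.7, 1.4, 36.0]
finger_gap: 0.4
```

>>> {"op": "send_rows", "data": {
  "series": [
    [[0,0,0,-13,0],[0,0,0,-26,0],[0,0,0,-38,0],[0,0,0,-38,0],[0,0,0,-28,0],[0,0,0,-18,0],[0,0,0,-8,0],[0,0,0,0,0],[0,0,0,0,0],[0,0,0,0,0]]
  ]
}}

```text
clock: 10.55
eef_pos: [632.4, -54.3, 164.0]
eef_rot: [3.141, 0.003, 2.68]
wrist_force: [-10.8, 1.1, 36.9]
finger_gap: 0.4
```

>>> {"op": "send_rows", "data": {
  "series": [
    [[0,0,0,-13,0],[0,0,0,-26,0],[0,0,0,-38,0],[0,0,0,-38,0],[0,0,0,-28,0],[0,0,0,-18,0],[0,0,0,-8,0],[0,0,0,0,0],[0,0,0,0,0],[0,0,0,0,0]]
  ]
}}

```text
clock: 11.55
eef_pos: [632.4, -54.4, 163.9]
eef_rot: [3.141, 0.003, 2.68]
wrist_force: [-10.8, 1.3, 37.1]
finger_gap: 0.5
```

>>> {"op": "send_rows", "data": {
  "series": [
    [[0,0,0,-13,0],[0,0,0,-26,0],[0,0,0,-38,0],[0,0,0,-75,0],[0,0,0,-110,0],[0,0,0,-110,0],[0,0,0,-110,0],[0,0,0,-110,0]]
  ]
}}

```text
clock: 12.35
eef_pos: [631.5, -54.2, 268.8]
eef_rot: [-3.14, -0.004, 2.68]
wrist_force: [-0.1, -0.5, -0.7]
finger_gap: 0.9
```

```bash
python3 look.py s3; python3 - <<'E'
from h import *
c=manip.camera("wrist");cv2.imwrite("pics/w2.png",c["img"][:,:,::-1])
E
```

```text
[-0.76519543  0.06971881  0.05489028] [([347.9, 202.9, 8.1, 16.2], 0.45)]
```

View pics/s3.png

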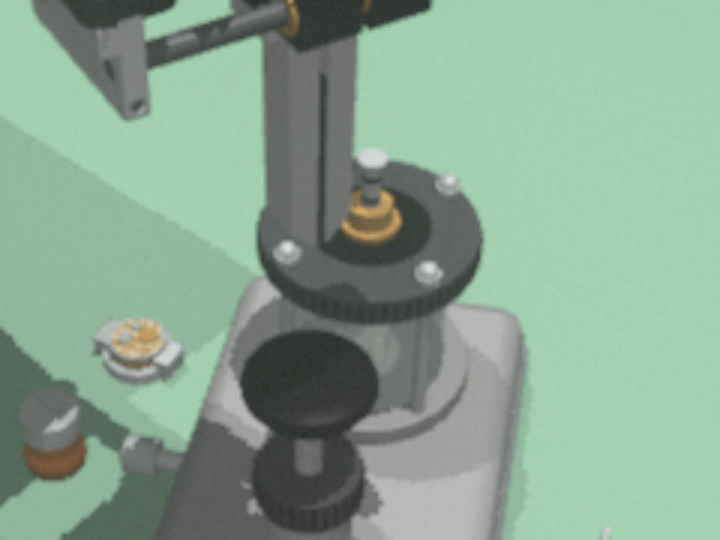

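View pics/w2.png

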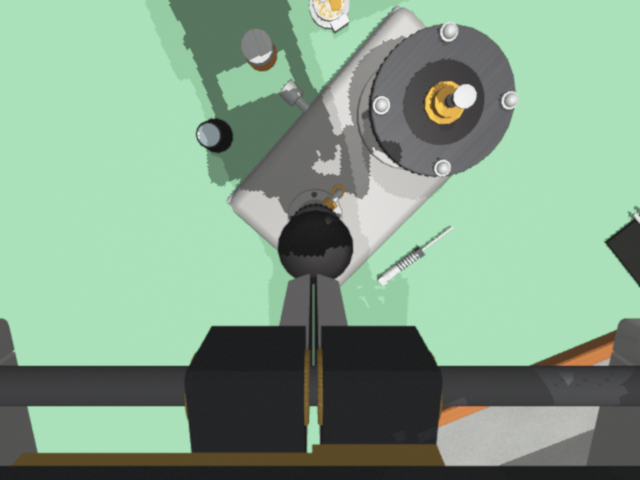

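```bash
python3 - <<'E'
from h import *
c=manip.camera("scene")
for z in (156,163,165,171,178,180,187): 
    u,v=proj(c,np.array([583.,76.5,z])); print(z,round((u-230)*3),round((v-150)*3))
# bright cap rows
for f in("s1","s2","s3"):
    a=cv2.imread(f"pics/{f}.png",0); print(f,a[140:225:3,371].tolist())
E
```

```text
156 370 210
163 370 199
165 370 196
171 371 186
178 371 174
180 371 171
187 372 159
s1 [187, 188, 189, 190, 190, 180, 145, 106, 98, 97, 98, 98, 98, 105, 140, 190, 212, 213, 212, 212, 198, 154, 109, 114, 148, 158, 123, 98, 102]
s2 [116, 116, 115, 118, 122, 121, 118, 117, 117, 116, 113, 96, 67, 51, 50, 47, 48, 51, 49, 57, 79, 88, 73, 54, 49, 52, 58, 61, 65]
s3 [189, 189, 193, 207, 213, 213, 214, 214, 203, 163, 118, 107, 102, 83, 73, 96, 109, 110, 111, 102, 82, 81, 111, 142, 156, 148, 122, 99, 101]
```

The cap's centre in the scene crop went from row 192 to row 157. By the calibration that is 167 to 188 mm, so about 21 mm of rise. A pin that had not popped could have risen 15 mm at most. The knob looks the same as in the first crop, so it is fully up.

```bash
python3 -c "
from cell import manip
s=manip.read_state();print(s['clock'],s['wrist_force'],s['eef_pos']);print(manip.sign_off())"
```

```text
12.55 [ 0.59591882 -0.3074501   0.20486465] [631.80644521 -54.29230423 270.2696356 ]
the job is handed in; nothing more can be done
None
```

The tester is charged: the indicator pin has popped fully out and the knob is back up. I pumped the knob through 8 full strokes with the shut fingertips and handed the job in at 12.55 s.

- **Pin:** the scene camera puts its cap at about 188 mm, against 187 mm when fully out. It rose about 21 mm, more than a pin that had not popped could have.
- **Knob and arm:** the knob looks the same as before the first stroke. The fingers stand about 75 mm above it, and the wrist force is about zero.
- **Loose things:** they look where they were in the last pictures. I checked this by eye only and did not measure their positions again.
- **Force:** the fingertips pressed the knob onto its hard stop at about 37–43 N on strokes 2 to 8. That is well under the 120 N wrist limit, and the 40 N limit covers only the arm and gripper body. I saw no sign of those touching anything.
- **Network errors:** in one top-camera picture the trained network placed the pin on the movement holder, so I ignored that result.

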